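# Press a filter cassette shut in locking pliers and put it in the tray

## Robot

A 7-joint arm with a two-finger parallel gripper is mounted at the origin on the work surface. World frame = base frame: x ahead of the robot, y to its left, z up, the work surface at z = 0. Lengths are in m, angles in rad, forces in N, time in s.
With the tool pointing down it reaches from about 0.35 to 0.9 m from the base axis. Payload 8.1 kg.
Tool frame: the origin (TCP) lies midway between the tips of the shut fingers; the grasp point (between the pads) lies 19 mm behind it; x points along the fingers, z is the direction in which the jaws open and shut, and the axes are right-handed (so a half turn about x gives the same grasp; the last joint's range is limited). The gripper opens to 92 mm and grips with 3 to 60 N. Pads are 19 mm wide; open, the fingers measure 130 mm over their backs; the gripper's body (75 mm by 190 mm) begins 47 mm behind the grasp point.
Start: joints at [-1.323, 0.434, 0.025, 1.573, -0.012, 1.134, -0.075], TCP at [0.215, 0.587, 0.227] pointing down, gripper open.
Joint ranges: [-2.62, 2.62], [-0.44, 2.09], [-1.27, 1.32], [0.08, 2.57], [-1.32, 4.46], [0.12, 2], [-2.74, 2.74]. Speed limits (rad/s): [2.22, 2.22, 3.01, 3.01, 3.14, 3.14, 3.14].

## Interface

Orientations are given as a rotation vector (axis times angle).
In Python, from cell import arm gives the robot as it stands. The module is installed in compiled form; this text tells all that it offers.
- The arm moves only by the tool move_arm, never from a script. Its argument "steps" is text: rows parted by semicolons, each of 5 numbers parted by spaces: the shift along the tool's x, y, z in m, then the turn about the tool's x in rad, then the closure in counts, from 0 (fully open) to 255 (shut). A call has 1 to 10 rows; each row is the pose to reach, as a shift and turn from the pose commanded when the call began, along the tool's axes at that moment; what a row does not reach only later rows make up. A row lasts 1/12 s, in which the tool goes at most 41.7 mm and 7.16 degrees, less where a joint would pass 70% of its speed; a pose out of reach is approached as far as the arm can. A call with a gripper value outside its range is refused whole. The fingers move at their own pace and stop on an object; "squeeze" is the grip in N (left out, the last holds). Time passes only in rows, so rows that repeat a pose let the fingers close. It gives the time, the measured TCP pose, the force and the opening at its end, in the units of the state.
- arm.observe(): the state, without advancing time (a new reading comes with each control period).
- arm.get_image(name): name is "scene" or "top"; returns a dict with "img" (400x640x3 uint8, blue, green, red), "z_map" (400x640 float32, m along the optical axis (not along the pixel's ray), 0 where there is no reading), "vfov" (degrees; the focal length in pixels is half the picture's height over the tangent of half this angle, whatever the lens; pixels are square), "cx", "cy" (the principal point, pixels), "k1" (the pictures are not rectified: a ray, as slopes to the right and down, at radius r is drawn at 1 + k1 r^2 times it, then the intrinsics apply), "extrinsics" (4x4, takes a point from camera to world coordinates). Camera axes: x right, y up, looking along -z (the intrinsics and any distortion apply to the point x, -y, -z); pixel columns grow to the right and rows downward; lengths in m; the calibration is good to about 2 mm. A picture is of the moment at which its call begins.
- arm.sign_off(): hands the job in, once; it reports no verdict.
The state is a dict: "clock": time; "joints": joint angles; "dq": joint speeds; "joint_efforts": joint torques, N m; "position": TCP position; "ee_rot": TCP orientation; "force": force on the tool from outside, world axes, zero at the start; "ft_torque": the same for the moment, N m; "width": opening from 0.0 (shut) to 1.0 (fully open).
Only numpy, scipy, OpenCV 4.12 (cv2) and the standard library are available. Lean on these libraries where they do the work, as an engineer would, in place of code of your own. Each camera call takes 0.05 s, during which the arm holds its last target.

## Task

Press the half-open filter cassette fully shut with the locking pliers it stands in: push the green handle until the pliers snap over centre and stay locked by themselves, leaving the cassette to the jaws rather than squeezing it with the gripper. Then, with the gripper clear of the handle, flick the red release lever so that the pliers spring open, take the closed cassette out and set it down upright, not dropped, in the steel tray, leaving the tube rack, bottle and beaker where they are.

Things in the scene. Friction and masses are not known exactly. Their poses are not given: they have to be found in the camera images.
- pliers: Locking pliers lying on their side, bolted to a fixed grey base plate (225 x 130 x 12 mm, x -87 to 138, y -65 to 65 mm in this frame). Origin: on the bench top under the pliers; x points along them towards the jaws, y from the moving to the fixed side, z up. Steel arms lie 30 to 50 mm up. The plain fixed handle, 14 mm thick, runs at y +6 mm from x -30 to -216 mm.
- jaw: Moving jaw, steel, 95 mm from its pivot (its origin) to its round-nosed pad; driven by the green handle, sprung open. In the pliers frame its nose is at x 95, y about -27 mm when open and -12 mm when shut. When the jaws are open the throat behind and around the cassette (x 25 to 138 mm) is clear for |y| under 25 mm down to the base plate's top, 12 mm above the bench.
- fixed_pad (a point): Centre of the fixed jaw's flat pad face, 28 mm wide and 26 mm tall, at x 95, y +12 mm of the pliers frame, 40 mm above the bench; it faces -y of the pliers. Its axes are those of the pliers.
- handle (a joint): Angle of the green moving handle, rad. 0: open, grip slanting out to the pliers' -y side. Grows as the grip is pushed towards the fixed handle (pliers' +y); dead centre is at 0.47, past which it stays by itself, on its stop at 0.55. Before that it springs back to 0 when let go. At the middle of the grip it takes up to about 7 N to push, less near dead centre.
- handle_pivot (a point): Vertical pivot of the green handle, at x -68, y -32 mm of the pliers frame, 40 mm above the bench. At joint value h the grip's centre line leaves it towards -x of the pliers, slanted to -y by (0.55 - h) rad and set off 3 mm sideways from the pivot to the fixed handle's (+y) side.
- handle_push (a point): Point on the centre line of the green grip, 100 mm from the handle's pivot along the handle, 40 mm above the bench; it moves with the handle. The grip is 14 mm thick and 22 mm tall and runs on 75 mm towards the pivot and 25 mm beyond this point. Nothing is under it but the bench.
- release (a joint): Angle of the red release lever, rad: 0 upright (sprung back to there), up to 0.6 as its top is pushed towards the jaws (+x of the pliers). The locked pliers let go at about 0.2 to 0.35; push it to 0.5 to be sure. It takes up to about 6 N some 30 mm above its pivot.
- release_pivot (a point): Level pivot of the red release lever, along y of the pliers, at x -60, y 0 of the pliers frame and 70 mm above the bench. Its axes are those of the pliers.
- release_tip (a point): Top of the red release lever: a paddle 22 mm wide across the pliers, 6 mm thick with a roll 10 mm thick at the top, 45 mm above its pivot, 115 mm above the bench when upright. It stands alone above the pliers, with free space before and behind.
- cassette_mid (a point): Middle of the filter cassette, half-way up (22 mm over its foot), centre of it when shut: 36 mm wide (its x), 24 mm deep (y), 44 mm tall. White half on the fixed jaw's side (+y), blue half on the other, 5 mm farther out while open. Loose, about 80 g, upright on the base plate between the open jaws, axes nearly those of the pliers. Grip it by its 36 mm width, above or between the jaws.
- cassette: The white half of the same cassette, which carries the blue half on four steel pins. Origin at the middle of the foot of the shut cassette, axes as above.
- cassette_top (a joint): How far the blue half is pushed on to the white half, m: 0 is open by 5 mm, 0.005 is fully shut. It takes about 10 N and stays where it is left.
- tray: Steel tray, fixed, empty, 160 mm along its x, 130 mm along its y, 18 mm tall, walls 4 mm and floor 4 mm thick. Origin on the bench top under its centre, z up. It lies to the left or to the right of the pliers.
- rack: Bystander: orange tube rack with tubes, 100 x 150 mm, 76 mm tall, on the other side of the pliers from the tray. Origin at the centre of its foot.
- bottle: Bystander: amber bottle, 64 mm wide, 120 mm tall, beyond the pliers. Origin at the centre of its foot.
- beaker: Bystander: clear beaker, 68 mm wide, 85 mm tall, beyond the pliers. Origin at the centre of its foot.
Mind the look-alikes: they are no part of the job. Of the things that look like the cassette, the smaller one is meant. Several things look just like the tray: the one meant starts nearest to the robot's base.

How it is judged:
By the outcome, as a careful person would: the job done as asked, in the order asked, and still so for the second after the job is handed in, with the robot touching nothing.
It also fails if it takes over 64 s, if anything falls off the work surface, if the arm or the gripper's body presses on something with over 40 N, if the wrist force passes 120 N, or if a joint passes its speed limit or range.

## Working session

There is one attempt and no reset: what is moved stays moved. The work goes in short steps, Python scripts to look and compute and a tool call to move; the robot and the scene stay as the last step left them, time stands still between calls to the robot, and variables do not carry over. Pictures are saved under pics/ and viewed, and the job is handed in when it is done.

Besides the shell and the picture viewer there is one more tool, called after "Request:" as name(argument=value, ...) on one line, values as JSON. move_arm: Moves the arm, as the interface text tells. Its arguments: {"type":"object","properties":{"steps":{"type":"string"},"squeeze":{"type":"number"}},"required":["steps"]}

```bash
mkdir -p pics; cat > h.py <<'E'
import numpy as np, cv2
from cell import arm
from scipy.spatial.transform import Rotation as R
def cap(n,tag):
    d=arm.get_image(n); cv2.imwrite(f'pics/{tag}.png',d['img']); np.savez(f'{tag}.npz',**{k:np.array(v) for k,v in d.items()}); return d
def load(tag):
    return dict(np.load(f'{tag}.npz'))
def ray(d,u,v):
    f=200/np.tan(np.radians(float(d['vfov']))/2)
    K=np.array([[f,0,float(d['cx'])],[0,f,float(d['cy'])],[0,0,1]])
    p=cv2.undistortPoints(np.array([[[u,v]]],float),K,np.array([float(d['k1']),0,0,0]))[0,0]
    E=d['extrinsics']; return E[:3,3],E[:3,:3]@np.array([p[0],-p[1],-1])
def onz(d,u,v,z):
    o,r=ray(d,u,v); return o+r*(z-o[2])/r[2]
def dep(d,u,v):
    o,r=ray(d,u,v); return o+r*float(d['z_map'][int(v),int(u)])
def proj(d,P):
    f=200/np.tan(np.radians(float(d['vfov']))/2); E=d['extrinsics']
    q=E[:3,:3].T@(np.array(P)-E[:3,3]); a,b=q[0]/-q[2],-q[1]/-q[2]; s=1+float(d['k1'])*(a*a+b*b)
    return float(d['cx'])+f*a*s, float(d['cy'])+f*b*s
E
python3 - <<'E'
from h import *
for n in('scene','top'):
    d=cap(n,n+'0'); print(n,d['vfov'],d['cx'],d['cy'],d['k1'],d['extrinsics'].round(3).tolist())
s=arm.observe(); print(s)
E
```

```text
scene 45.45671955312187 319.17734002163877 202.3086550126123 0.002905819164122022 [[0.849, -0.285, 0.444, 1.156], [0.528, 0.445, -0.724, -0.915], [0.009, 0.849, 0.528, 0.786], [0.0, 0.0, 0.0, 1.0]]
top 53.4811769057184 318.58134260511275 202.77864903403537 0.010991807884313332 [[0.03, 0.998, -0.063, 0.511], [-0.999, 0.029, -0.016, -0.006], [-0.014, 0.063, 0.998, 1.09], [0.0, 0.0, 0.0, 1.0]]
{'clock': 0.1, 'joints': array([-1.32258323,  0.43513788,  0.02498209,  1.57394107, -0.01161248,
        1.13400325, -0.0751086 ]), 'dq': array([-0.00156985, -0.00022058, -0.00117298, -0.00110049, -0.00173166,
        0.00148961,  0.00109611]), 'joint_efforts': array([ 2.77817395e-03, -6.69126034e+01,  9.87840369e-01, -3.15139961e+01,
       -6.05292292e-02,  3.76304076e-02,  5.17286207e-05]), 'position': array([0.21469012, 0.58651679, 0.22605828]), 'ee_rot': array([-0.94779601,  1.35607715,  0.94637133]), 'force': array([-0.68731211,  0.49698008, -0.49812034]), 'ft_torque': array([-0.03974558,  0.00595617,  0.02676026]), 'width': 0.9991951164444627}
```

View pics/scene0.png

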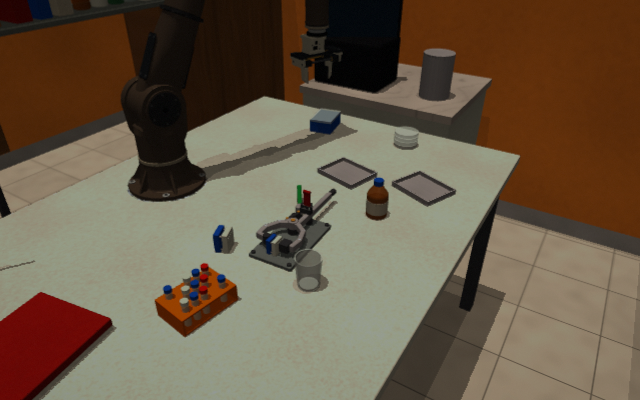

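View pics/top0.png

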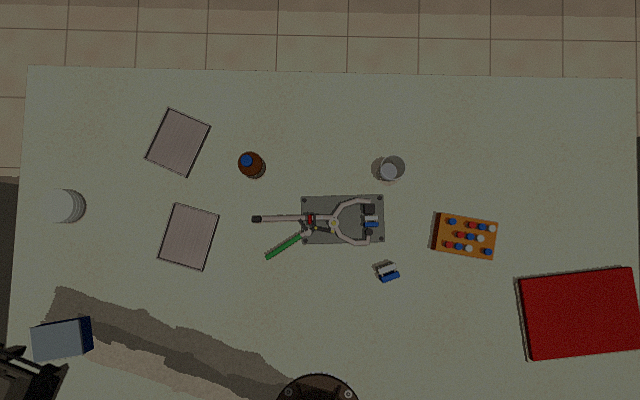

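The top view shows the pliers at about (340,220), with jaws to the right (world -y) and the green handle on the robot side. The red lever is at (310,218), the cassette in the jaws at (371,221), and a look-alike on the bench at (386,272). The nearer tray is at (188,237).

```bash
python3 - <<'E'
from h import *
d=load('top0'); im=d['img']
c=cv2.resize(im[180:290,240:400],None,fx=5,fy=5,interpolation=cv2.INTER_CUBIC); cv2.imwrite('pics/topz.png',np.clip(c*1.8,0,255).astype('uint8'))
s=load('scene0'); c=cv2.resize(s['img'][175:275,200:345],None,fx=5,fy=5,interpolation=cv2.INTER_CUBIC); cv2.imwrite('pics/scz.png',np.clip(c*1.8,0,255).astype('uint8'))
# base plate mask: height approx 12mm & grey
hsv=cv2.cvtColor(im,cv2.COLOR_BGR2HSV)
H=np.zeros((400,640));
pts=np.zeros((400,640,3))
for v in range(400):
  for u in range(640): pts[v,u]=dep(d,u,v)
np.save('pts.npy',pts)
Z=pts[...,2]
for (u,v) in [(340,205),(310,240),(370,270),(200,150),(371,221),(386,268),(188,237),(310,217),(285,245),(270,220),(390,168),(252,165)]: print(u,v,pts[v,u].round(4),im[v,u],hsv[v,u])
E
```

```text
340 205 [ 0.5719 -0.0454  0.0495] [ 92 100 107] [ 16  36 107]
310 240 [0.4768 0.0319 0.0098] [69 77 77] [30 26 77]
370 270 [ 0.4001 -0.1338 -0.0031] [102 113 111] [ 35  25 113]
200 150 [7.166e-01 3.464e-01 2.000e-04] [48 56 61] [18 54 61]
371 221 [ 0.5332 -0.1318  0.0117] [18 25 28] [21 91 28]
386 268 [ 0.4129 -0.1672  0.0604] [114 113 111] [100   7 114]
188 237 [0.4745 0.3668 0.0024] [82 89 97] [14 39 97]
310 217 [0.5363 0.0299 0.1171] [ 0  0 84] [  0 255  84]
285 245 [0.4632 0.095  0.0533] [46 86 40] [ 64 136  86]
270 220 [0.5271 0.1375 0.0466] [80 86 94] [13 38 94]
390 168 [ 0.6807 -0.1819  0.0023] [92 93 93] [30  3 93]
252 165 [0.6638 0.1814 0.097 ] [ 0 19 57] [ 10 255  57]
```

View pics/topz.png

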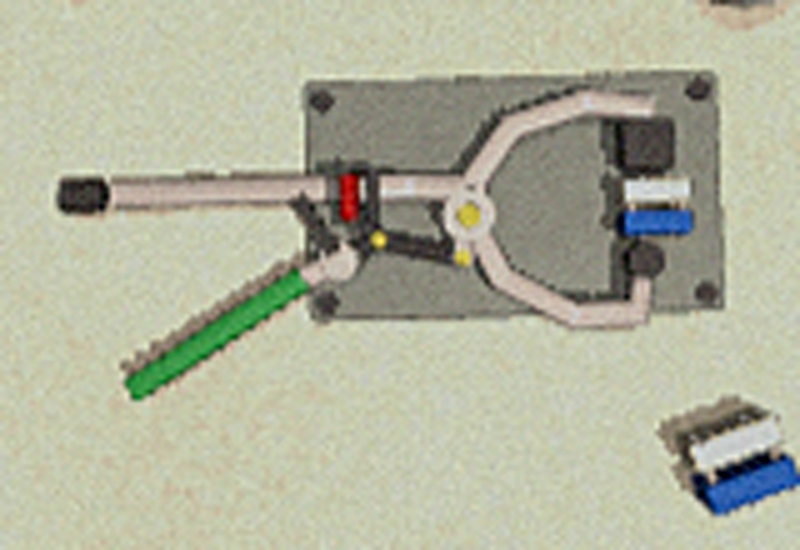

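View pics/scz.png

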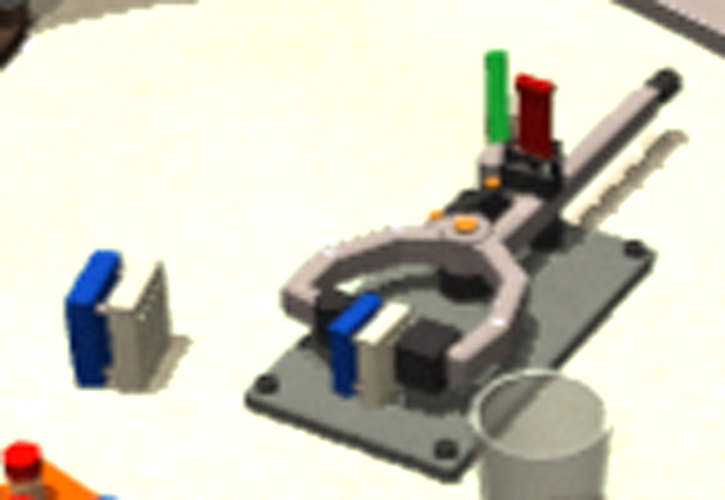

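```bash
python3 - <<'E'
from h import *
d=load('top0'); im=d['img']
fx=lambda a,b:((a+.5)/5-.5+240,(b+.5)/5-.5+180)
P=np.array([[-87,65],[138,65],[138,-65],[-87,-65]])/1000
W=np.array([onz(d,*fx(a,b),0.012)[:2] for a,b in [(305,82),(716,73),(723,308),(309,322)]])
pc,wc=P.mean(0),W.mean(0)
U,S,Vt=np.linalg.svd((P-pc).T@(W-wc)); Rm=(U@Vt).T
t=wc-Rm@pc; print(W.round(4).tolist()); print('origin',t.round(4),'yaw',np.degrees(np.arctan2(Rm[1,0],Rm[0,0])),'res',(W-(P@Rm.T+t)).round(4).tolist())
w2p=lambda q:(Rm.T@(np.array(q)[:2]-t)*1000).round(1)
# checks
for n,a,b,z in [('mainpivot',468,214,.055),('fixed end L',60,195,.05),('red',349,197,.117),('white c',656,189,.056),('blue c',658,222,.056),('green tip',138,385,.051),('green start',305,275,.051),('padL face',0,0,0)][:-1]:
    q=onz(d,*fx(a,b),z); print(n,q.round(4),w2p(q))
# tray corners by contour
pts=np.load('pts.npy')
hsv=cv2.cvtColor(im,cv2.COLOR_BGR2HSV)
g=cv2.resize(im[190:285,140:235],None,fx=6,fy=6,interpolation=cv2.INTER_CUBIC); cv2.imwrite('pics/tray.png',np.clip(g*1.8,0,255).astype('uint8'))
for n,hl,hh in [('blue',105,130),('red',-1,6),('green',50,80)]:
    m=((hsv[...,0]>hl)&(hsv[...,0]<hh)&(hsv[...,1]>120)&(hsv[...,2]>40)).astype('uint8')
    k,l,st,c=cv2.connectedComponentsWithStats(m)
    for i in range(1,k):
        if st[i,4]>20 and 240<c[i,0]<410:
            z=np.median(pts[...,2][l==i]); q=onz(d,*c[i],z); print(n,c[i].round(1),st[i].tolist(),q.round(4),w2p(q))
E
```

```text
[[0.5955, 0.0612], [0.6069, -0.1622], [0.4798, -0.1685], [0.4653, 0.0547]]
origin [ 0.5355 -0.0282] yaw -86.79444911993235 res [[-0.0, -0.001], [-0.0011, 0.0002], [0.0015, 0.0011], [-0.0004, -0.0003]]
mainpivot [ 0.5257 -0.0287  0.055 ] [-0.1 -9.8]
fixed end L [0.5293 0.1855 0.05  ] [-213.8    5.7]
red [0.5313 0.0312 0.117 ] [-59.6  -0.8]
white c [ 0.5416 -0.1259  0.056 ] [97.9  0.7]
blue c [ 0.5245 -0.1274  0.056 ] [ 98.4 -16.5]
green tip [0.4316 0.1405 0.051 ] [-174.3  -94.3]
green start [0.4913 0.0554 0.051 ] [-86.  -39.4]
blue [246.  160.3] [241, 155, 11, 12, 110] [0.6717 0.1924 0.1196] [-212.7  148.3]
blue [371.1 224. ] [365, 222, 13, 5, 64] [ 0.5244 -0.1271  0.0551] [ 98.1 -16.6]
blue [389.9 276.6] [381, 271, 19, 12, 111] [ 0.391 -0.178  0.058] [ 141.4 -152.6]
red [309.6 219. ] [308, 215, 4, 9, 30] [0.5314 0.0308 0.117 ] [-59.2  -0.7]
green [283.  246.4] [265, 234, 37, 26, 190] [0.4592 0.1005 0.0503] [-132.8  -69. ]
```

View pics/tray.png

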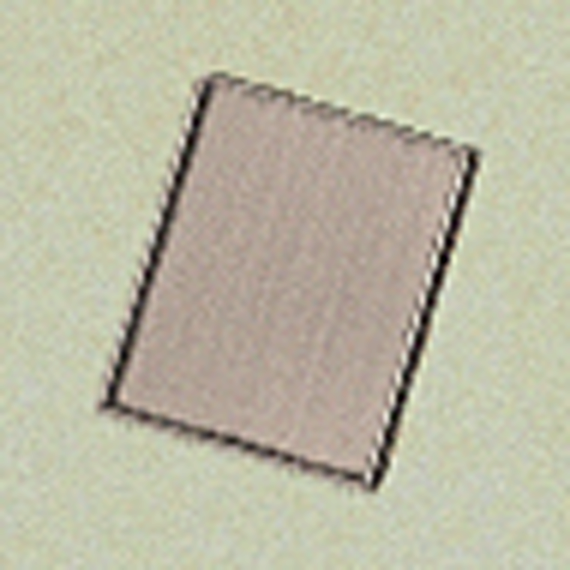

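```bash
cat >> h.py <<'E'
YAW=np.radians(-86.8); O=np.array([.5355,-.0282])
def p2w(x,y,z): 
    c,s=np.cos(YAW),np.sin(YAW); return np.array([O[0]+(c*x-s*y)/1000,O[1]+(s*x+c*y)/1000,z/1000])
def w2pl(q):
    c,s=np.cos(YAW),np.sin(YAW); a=(np.array(q)[:2]-O)*1000; return np.array([c*a[0]+s*a[1],-s*a[0]+c*a[1],q[2]*1000]).round(1)
def plan(target,zaz=None):
    "target world; zaz: azimuth (rad) wanted of tool z (mod pi)"
    s=arm.observe(); M=R.from_rotvec(s['ee_rot']).as_matrix(); a=np.arctan2(M[1,2],M[0,2])
    print('t',round(s['clock'],2),'pos',s['position'].round(4),'pl',w2pl(s['position']),'F',s['force'].round(1),'w',round(s['width'],3),'j7',s['joints'][6].round(2))
    print('tool x',M[:,0].round(3),'y',M[:,1].round(3),'z',M[:,2].round(3))
    print('shift',(M.T@(np.array(target)-s['position'])).round(4))
    if zaz is not None:
        t=-(zaz-a); t=(t+np.pi/2)%np.pi-np.pi/2; print('turn about x',t.round(4),'(x down: positive turn lowers azimuth)')
E
python3 - <<'E'
from h import *
d=load('top0')
W=[onz(d,(a+.5)/6-.5+140,(b+.5)/6-.5+190,.018) for a,b in [(210,77),(478,152),(375,488),(105,405)]]
W=np.array(W);print(W.round(4).tolist(),W.mean(0).round(4),[np.linalg.norm(W[i]-W[i-1]).round(3) for i in range(4)])
e=W[0]-W[3]; print('long az',np.degrees(np.arctan2(e[1],e[0])))
print('cass',p2w(98,0,0),'tray pl',w2pl(W.mean(0)))
plan(p2w(-160,-140,200),YAW+np.pi/2)
E
```

```text
[[0.5675, 0.4028, 0.018], [0.5372, 0.2796, 0.018], [0.3855, 0.3188, 0.018], [0.4187, 0.4421, 0.018]] [0.4772 0.3608 0.018 ] [np.float64(0.154), np.float64(0.127), np.float64(0.157), np.float64(0.128)]
long az -14.788107511243636
cass [ 0.54097051 -0.12604719  0.        ] tray pl [-391.6  -36.5   18. ]
t 0.1 pos [0.2147 0.5865 0.2261] pl [-631.7 -286.   226.1] F [-0.7  0.5 -0.5] w 0.999 j7 -0.08
tool x [-0.    -0.001 -1.   ] y [-0.939  0.344 -0.   ] z [ 0.344  0.939 -0.001]
shift [ 0.0266 -0.3207 -0.3754]
turn about x 1.164 (x down: positive turn lowers azimuth)
```

Request:
move_arm(steps="0 -0.027 -0.031 0.11 255; 0 -0.053 -0.063 0.22 255; 0 -0.08 -0.094 0.33 255; 0 -0.107 -0.125 0.44 255; 0 -0.134 -0.156 0.55 255; 0 -0.16 -0.188 0.66 255; 0 -0.187 -0.219 0.77 255; 0 -0.214 -0.25 0.88 255; 0 -0.24 -0.282 0.99 255; 0 -0.267 -0.313 1.1 255", squeeze=20)

```text
clock: 0.93
position: [0.3578, 0.1992, 0.2266]
ee_rot: [-0.09, 1.569, 0.09]
force: [0.9, 0.3, 0.1]
width: 0.319
```

```bash
python3 - <<'E'
from h import *
plan(p2w(-160,-135,100),YAW+np.pi/2)
E
```

```text
t 0.93 pos [0.3578 0.1992 0.2266] pl [-236.9 -164.7  226.6] F [0.9 0.3 0.1] w 0.319 j7 -0.48
tool x [-0.  0. -1.] y [-0.115  0.993  0.   ] z [ 0.993  0.115 -0.   ]
shift [ 0.1266 -0.0786  0.0252]
turn about x 0.0589 (x down: positive turn lowers azimuth)
```

Request:
move_arm(steps="0.02 -0.02 0.006 0.059 255; 0.05 -0.04 0.012 0.059 255; 0.085 -0.06 0.02 0.059 255; 0.115 -0.079 0.025 0.059 255; 0.126 -0.079 0.025 0.059 255; 0.126 -0.079 0.025 0.059 255")

```text
clock: 1.43
position: [0.3906, 0.1238, 0.0984]
ee_rot: [-0.048, 1.575, 0.043]
force: [0.1, 0.9, 0.9]
width: 0.003
```

```bash
python3 - <<'E'
from h import *
plan(p2w(-160,-125,26),YAW+np.pi/2)
d=cap('top','top1')
c=cv2.resize(d['img'][150:290,220:400],None,fx=4,fy=4,interpolation=cv2.INTER_CUBIC); cv2.imwrite('pics/t1z.png',np.clip(c*1.8,0,255).astype('uint8'))
E
```

```text
t 1.43 pos [0.3906 0.1238 0.0984] pl [-159.8 -136.2   98.4] F [0.1 0.9 0.9] w 0.003 j7 -0.17
tool x [-0.004 -0.003 -1.   ] y [-0.058  0.998 -0.003] z [ 0.998  0.058 -0.005]
shift [0.0723 0.0004 0.0115]
turn about x 0.0023 (x down: positive turn lowers azimuth)
```

View pics/t1z.png

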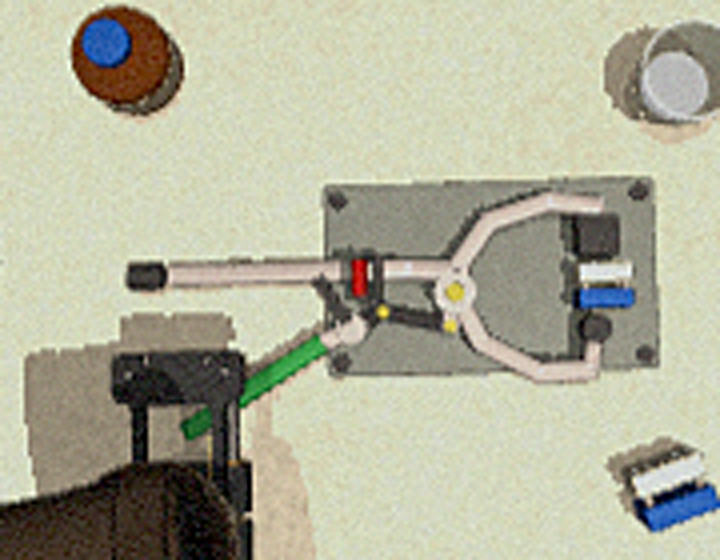

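The gripper is in place beside the handle, with its body at about (180,380) in the zoomed view. Next it goes down and pushes.

Request:
move_arm(steps="0.02 0 0 0 255; 0.045 0 0 0 255; 0.065 0 0 0 255; 0.072 0 0 0 255; 0.072 0 0.005 0 255; 0.072 0 0.012 0 255; 0.072 0 0.018 0 255; 0.072 0 0.024 0 255; 0.072 0 0.03 0 255; 0.072 0 0.035 0 255")

```text
clock: 2.32
position: [0.428, 0.1282, 0.0293]
ee_rot: [-0.048, 1.57, 0.048]
force: [-2.6, -0.6, 0.3]
width: 0.001
```

```bash
python3 - <<'E'
from h import *
plan(p2w(-160,-55,26),YAW+np.pi/2)
E
```

```text
t 2.32 pos [0.428  0.1282 0.0293] pl [-162.2  -98.6   29.3] F [-2.6 -0.6  0.3] w 0.001 j7 -0.03
tool x [ 0.001  0.001 -1.   ] y [-0.061  0.998  0.001] z [0.998 0.061 0.001]
shift [ 0.0033 -0.0024  0.0436]
turn about x 0.0052 (x down: positive turn lowers azimuth)
```

Request:
move_arm(steps="0.002 -0.001 0.005 0 255; 0.002 -0.002 0.01 0 255; 0.002 -0.002 0.015 0 255; 0.002 -0.002 0.02 0 255; 0.002 -0.002 0.025 0 255; 0.002 -0.002 0.03 0 255; 0.002 -0.002 0.034 0 255; 0.002 -0.002 0.036 0 255; 0.002 -0.002 0.036 0 255")

```text
clock: 3.07
position: [0.4648, 0.128, 0.027]
ee_rot: [-0.047, 1.568, 0.047]
force: [0.1, -0.0, 0.1]
width: 0.004
```

```bash
python3 - <<'E'
from h import *
plan(p2w(-160,-55,26),YAW+np.pi/2)
d=cap('top','top2')
c=cv2.resize(d['img'][150:290,220:400],None,fx=4,fy=4,interpolation=cv2.INTER_CUBIC); cv2.imwrite('pics/t2z.png',np.clip(c*1.8,0,255).astype('uint8'))
E
```

```text
t 3.07 pos [0.4648 0.128  0.027 ] pl [-159.9  -61.9   27. ] F [ 0.1 -0.   0.1] w 0.004 j7 -0.01
tool x [ 0.002  0.    -1.   ] y [-0.06   0.998  0.   ] z [0.998 0.06  0.002]
shift [0.001  0.     0.0069]
turn about x 0.0044 (x down: positive turn lowers azimuth)
```

View pics/t2z.png

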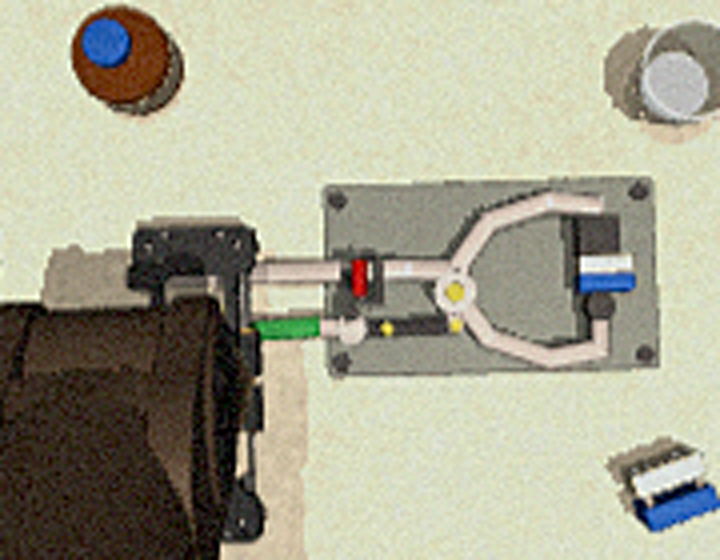

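The handle snapped past centre: the green grip lies parallel to the fixed handle at (290,328), the force is 0 and the cassette looks shut. I'll back off and check that the lock holds.

Request:
move_arm(steps="0 0 -0.012 0 255; 0 0 -0.025 0 255; -0.02 0 -0.03 0 255; -0.05 0 -0.03 0 255; -0.085 0 -0.03 0 255; -0.12 0 -0.03 0 255; -0.14 0 -0.03 0 255; -0.14 0 -0.03 0 255")

```text
clock: 3.78
position: [0.4358, 0.127, 0.1708]
ee_rot: [-0.045, 1.563, 0.05]
force: [1.4, 1.2, 0.5]
width: 0.007
```

```bash
python3 - <<'E'
from h import *
plan(p2w(-92,0,170),YAW+np.pi/2)
d=cap('top','top3'); e=cap('scene','sc3')
c=cv2.resize(d['img'][150:290,220:400],None,fx=4,fy=4,interpolation=cv2.INTER_CUBIC)
cv2.imwrite('pics/t3z.png',np.clip(c*1.8,0,255).astype('uint8'))
c=cv2.resize(e['img'][175:275,200:345],None,fx=5,fy=5,interpolation=cv2.INTER_CUBIC); cv2.imwrite('pics/s3z.png',np.clip(c*1.8,0,255).astype('uint8'))
im=d['img'];hsv=cv2.cvtColor(im,cv2.COLOR_BGR2HSV)
for n,hl,hh,z in [('blue',105,130,.056),('red',-1,6,.116),('green',50,80,.051)]:
    m=((hsv[...,0]>hl)&(hsv[...,0]<hh)&(hsv[...,1]>120)&(hsv[...,2]>40)).astype('uint8')
    k,l,st,c=cv2.connectedComponentsWithStats(m)
    for i in range(1,k):
        if st[i,4]>10 and 240<c[i,0]<410: q=onz(d,*c[i],z); print(n,c[i].round(1),st[i].tolist(),q.round(4),w2pl(q))
E
```

```text
t 3.78 pos [0.4358 0.127  0.1708] pl [-160.6  -90.9  170.8] F [1.4 1.2 0.5] w 0.007 j7 -0.19
tool x [ 0.007  0.004 -1.   ] y [-0.061  0.998  0.003] z [0.998 0.06  0.007]
shift [ 0.0012 -0.069   0.0906]
turn about x 0.0047 (x down: positive turn lowers azimuth)
blue [245.9 160.2] [241, 155, 11, 12, 108] [0.6823 0.2058 0.056 ] [-225.5  159.6   56. ]
blue [371.6 220.3] [365, 218, 14, 5, 58] [ 0.534  -0.1282  0.056 ] [99.8 -7.1 56. ]
blue [389.9 276.7] [381, 272, 19, 11, 114] [ 0.3905 -0.1782  0.056 ] [ 141.7 -153.1   56. ]
red [309.5 219.4] [308, 215, 4, 10, 30] [0.5305 0.031  0.116 ] [-59.4  -1.7 116. ]
green [287.4 231.1] [275, 229, 25, 5, 120] [0.4994 0.0903 0.051 ] [-120.4  -29.4   51. ]
green [262.6 232.8] [259, 232, 8, 3, 18] [0.4931 0.155  0.051 ] [-185.3  -32.1   51. ]
```

View pics/t3z.png

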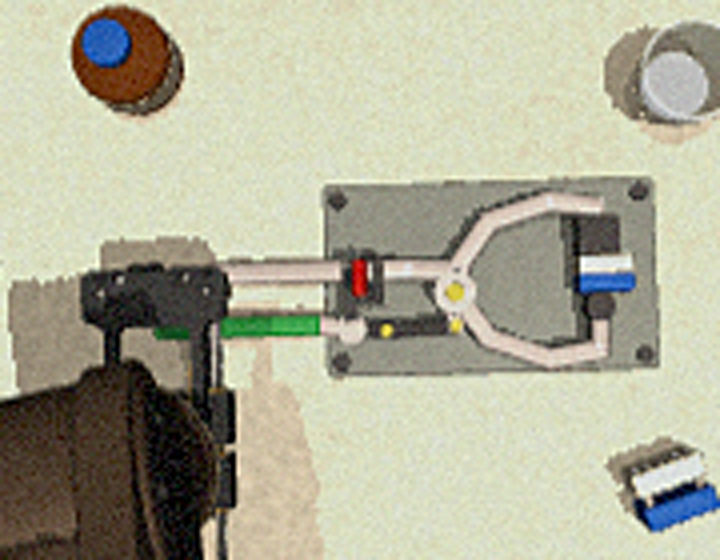

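View pics/s3z.png

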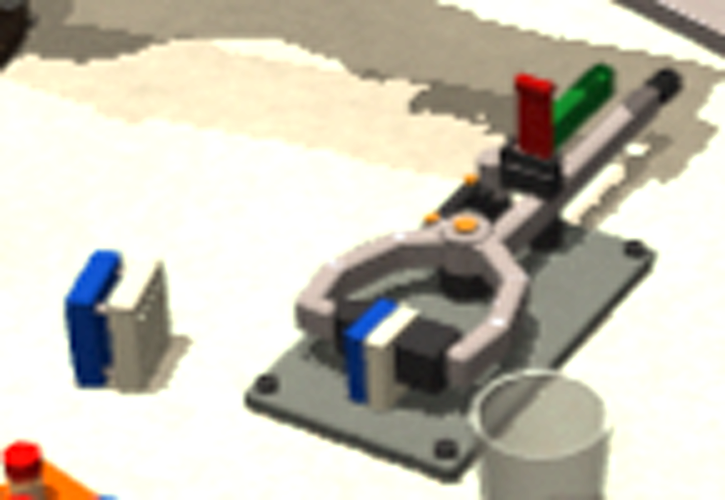

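The pliers stay locked with the gripper clear, and the cassette halves are closed at (607,272). Now the release lever.

Request:
move_arm(steps="0 -0.015 0.025 0.005 255; 0 -0.035 0.05 0.005 255; 0 -0.055 0.075 0.005 255; 0 -0.069 0.091 0.005 255; 0.015 -0.069 0.091 0.005 255; 0.04 -0.069 0.091 0.005 255; 0.065 -0.069 0.091 0.005 255; 0.076 -0.069 0.091 0.005 255; 0.076 -0.069 0.091 0.005 255")

```text
clock: 4.63
position: [0.5256, 0.0624, 0.0873]
ee_rot: [-0.045, 1.577, 0.042]
force: [-0.6, -0.1, -0.6]
width: 0.007
```

```bash
python3 - <<'E'
from h import *
plan(p2w(-61,0,93),YAW+np.pi/2)
E
```

```text
t 4.63 pos [0.5256 0.0624 0.0873] pl [-91.   -4.8  87.3] F [-0.6 -0.1 -0.6] w 0.007 j7 0.12
tool x [-0.006 -0.002 -1.   ] y [-0.056  0.998 -0.002] z [ 0.998  0.056 -0.006]
shift [-0.0057 -0.03    0.0048]
turn about x -0.0003 (x down: positive turn lowers azimuth)
```

Request:
move_arm(steps="-0.003 -0.004 0.002 0 255; -0.005 -0.008 0.004 0 255; -0.005 -0.012 0.004 0 255; -0.005 -0.016 0.004 0 255; -0.005 -0.02 0.004 0 255; -0.005 -0.024 0.004 0 255; -0.005 -0.026 0.004 0 255; -0.005 -0.028 0.004 0 255; -0.005 -0.03 0.004 0 255; -0.005 -0.03 0.004 0 255")

```text
clock: 5.47
position: [0.5339, 0.033, 0.0957]
ee_rot: [-0.044, 1.57, 0.044]
force: [1.7, 2.6, 1.0]
width: 0.003
```

```bash
python3 - <<'E'
from h import *
plan(p2w(-61,0,93),YAW+np.pi/2)
d=cap('top','top4'); e=cap('scene','sc4')
c=cv2.resize(d['img'][150:290,220:400],None,fx=4,fy=4,interpolation=cv2.INTER_CUBIC)
cv2.imwrite('pics/t4z.png',np.clip(c*1.8,0,255).astype('uint8'))
c=cv2.resize(e['img'][175:275,200:345],None,fx=5,fy=5,interpolation=cv2.INTER_CUBIC); cv2.imwrite('pics/s4z.png',np.clip(c*1.8,0,255).astype('uint8'))
E
```

```text
t 5.47 pos [0.5339 0.033  0.0957] pl [-61.2   1.8  95.7] F [1.7 2.6 1. ] w 0.003 j7 0.18
tool x [-0.  0. -1.] y [-0.056  0.998  0.   ] z [ 0.998  0.056 -0.   ]
shift [ 0.0027 -0.0002 -0.0018]
turn about x -0.0001 (x down: positive turn lowers azimuth)
```

View pics/t4z.png

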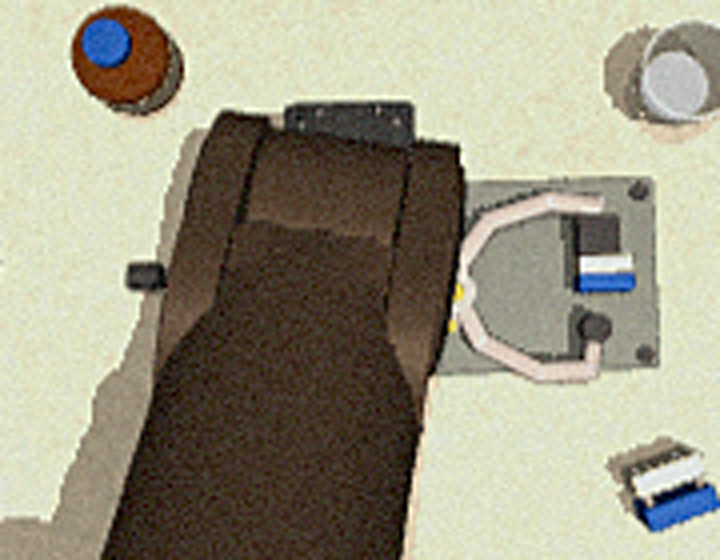

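View pics/s4z.png

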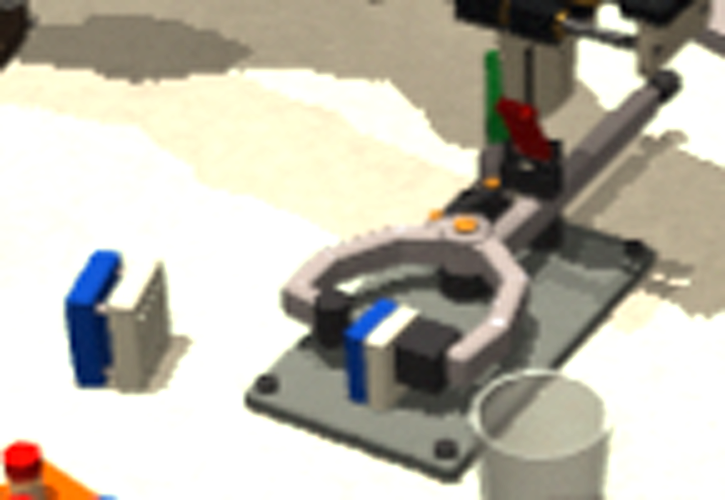

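The pliers sprang open: the lever is tilted at (525,125) in the scene zoom, the jaw has moved back, and the cassette stays shut on the fixed pad. Backing off and measuring it.

Request:
move_arm(steps="0 0.012 0 0 255; 0 0.025 0 0 255; -0.02 0.03 0 0 255; -0.05 0.03 0 0 255; -0.085 0.03 0 0 255; -0.11 0.03 0 0 255; -0.11 0.03 0 0 255")

```text
clock: 6.15
position: [0.5346, 0.0644, 0.2104]
ee_rot: [-0.043, 1.564, 0.046]
force: [1.4, 0.1, -0.7]
width: 0.001
```

```bash
python3 - <<'E'
from h import *
d=load('top4');im=d['img']
for hsvn,sel in [('blue',lambda h:(h[...,0]>105)&(h[...,0]<130)&(h[...,1]>120)&(h[...,2]>40)),('white',lambda h:(h[...,1]<25)&(h[...,2]>112))]:
    h=cv2.cvtColor(im,cv2.COLOR_BGR2HSV); m=sel(h).astype('uint8'); mm=np.zeros_like(m); mm[205:228,360:385]=m[205:228,360:385]
    k,l,st,c=cv2.connectedComponentsWithStats(mm)
    for i in range(1,k):
        if st[i,4]>10:
            print(hsvn,c[i],st[i].tolist(),w2pl(onz(d,*c[i],.056)))
            r=cv2.minAreaRect(np.argwhere(l==i)[:,::-1].astype(np.float32)); print(r)
# zoomed edge corners
c=cv2.resize(im[205:235,355:390],None,fx=16,fy=16,interpolation=cv2.INTER_CUBIC); cv2.imwrite('pics/cz.png',np.clip(c*1.8,0,255).astype('uint8'))
plan(p2w(99,0,160),YAW)
E
```

```text
blue [371.52631579 220.38596491] [365, 218, 14, 5, 57] [99.6 -7.2 56. ]
((371.5, 220.0), (4.0, 13.0), 90.0)
white [370.58139535 215.18604651] [365, 214, 13, 4, 43] [97.6  6.4 56. ]
((371.0, 215.5), (3.0, 12.0), 90.0)
t 6.15 pos [0.5346 0.0644 0.2104] pl [-92.5   4.2 210.4] F [ 1.4  0.1 -0.7] w 0.001 j7 0.03
tool x [ 0.007  0.002 -1.   ] y [-0.057  0.998  0.001] z [0.998 0.057 0.007]
shift [ 0.0501 -0.1916 -0.0047]
turn about x -1.5701 (x down: positive turn lowers azimuth)
```

View pics/cz.png

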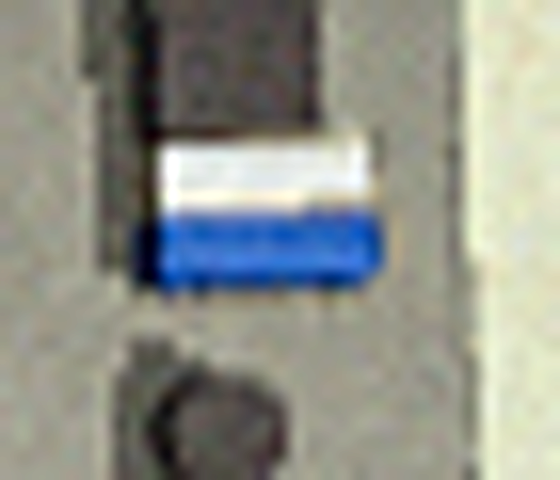

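Request:
move_arm(steps="0 -0.02 -0.001 -0.12 90; 0 -0.04 -0.002 -0.24 90; 0 -0.06 -0.002 -0.36 90; 0 -0.08 -0.003 -0.48 90; 0 -0.1 -0.003 -0.6 90; 0 -0.12 -0.004 -0.72 90; 0.01 -0.14 -0.004 -0.84 90; 0.02 -0.16 -0.005 -0.96 90; 0.035 -0.18 -0.005 -1.08 90; 0.05 -0.192 -0.005 -1.2 90")

```text
clock: 6.98
position: [0.5377, -0.1301, 0.1548]
ee_rot: [-0.978, 1.341, 0.978]
force: [0.1, -0.2, -0.1]
width: 0.636
```

Request:
move_arm(steps="0 0 0 -0.12 90; 0 0 0 -0.24 90; 0 0 0 -0.36 90; 0 0 0 -0.37 90; 0 0 0 -0.37 90")

```text
clock: 7.4
position: [0.5378, -0.128, 0.1552]
ee_rot: [-1.247, 1.184, 1.249]
force: [-1.1, 0.3, 0.4]
width: 0.65
```

```bash
python3 - <<'E'
from h import *
plan(p2w(99,-1,27),YAW)
E
```

```text
t 7.4 pos [ 0.5378 -0.128   0.1552] pl [ 99.8  -3.3 155.2] F [-1.1  0.3  0.4] w 0.65 j7 1.86
tool x [-0.001  0.    -1.   ] y [-0.999 -0.053  0.001] z [-0.053  0.999  0.   ]
shift [ 0.1282 -0.0024  0.0007]
turn about x -0.0029 (x down: positive turn lowers azimuth)
```

Request:
move_arm(steps="0.02 -0.002 0.001 0 90; 0.05 -0.002 0.001 0 90; 0.07 -0.002 0.001 0 90; 0.08 -0.002 0.001 0 90; 0.08 -0.002 0.001 0 90")

```text
clock: 7.82
position: [0.5384, -0.1269, 0.0736]
ee_rot: [-1.246, 1.186, 1.252]
force: [-0.4, 0.6, 1.4]
width: 0.644
```

```bash
python3 - <<'E'
from h import *
plan(p2w(99,-1,28),YAW)
E
```

```text
t 7.82 pos [ 0.5384 -0.1269  0.0736] pl [98.7 -2.6 73.6] F [-0.4  0.6  1.4] w 0.644 j7 1.88
tool x [-0.004  0.    -1.   ] y [-0.999 -0.053  0.004] z [-0.053  0.999  0.001]
shift [ 0.0456 -0.0018 -0.0003]
turn about x -0.0027 (x down: positive turn lowers azimuth)
```

Request:
move_arm(steps="0.012 -0.001 0 0 90; 0.024 -0.001 0 0 90; 0.036 -0.001 0 0 90; 0.045 -0.001 0 0 90; 0.045 -0.001 0 0 90; 0.045 -0.001 0 0 190; 0.045 -0.001 0 0 190; 0.045 -0.001 0 0 190; 0.045 -0.001 0 0 190; 0.045 -0.001 0 0 190", squeeze=15)

```text
clock: 8.65
position: [0.5415, -0.1276, 0.0314]
ee_rot: [-1.25, 1.182, 1.249]
force: [-0.6, 0.1, 3.5]
width: 0.392
```

Request:
move_arm(steps="0 0 0 0 200; 0 0 0 0 200; 0 0 0 0 200")

```text
clock: 8.9
position: [0.5415, -0.1277, 0.0314]
ee_rot: [-1.25, 1.182, 1.249]
force: [-0.8, 0.1, 6.1]
width: 0.388
```

```bash
python3 - <<'E'
from h import *
plan(p2w(99,-1,100),YAW)
e=cap('scene','sc5')
c=cv2.resize(e['img'][175:275,200:345],None,fx=5,fy=5,interpolation=cv2.INTER_CUBIC); cv2.imwrite('pics/s5z.png',np.clip(c*1.8,0,255).astype('uint8'))
E
```

```text
t 8.9 pos [ 0.5415 -0.1277  0.0314] pl [99.6  0.4 31.4] F [-0.8  0.1  6.1] w 0.388 j7 1.9
tool x [ 0.001  0.    -1.   ] y [-0.998 -0.055 -0.001] z [-0.055  0.998 -0.   ]
shift [-0.0686  0.0013  0.0006]
turn about x -0.0008 (x down: positive turn lowers azimuth)
```

View pics/s5z.png

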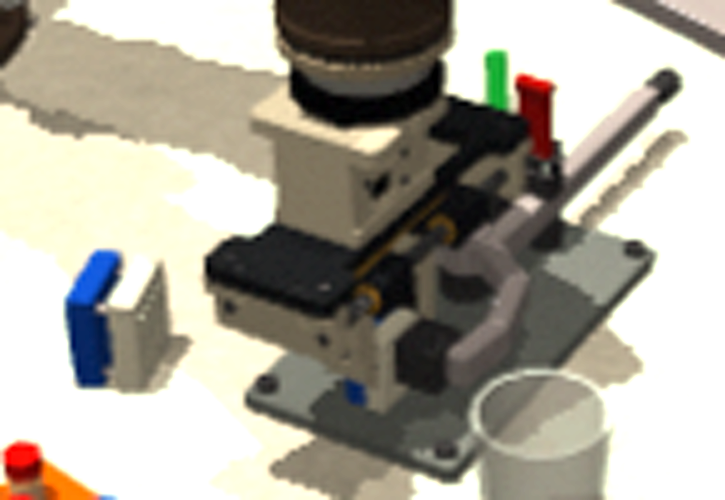

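The grip is on: the opening is 0.388 (35.7 mm), which matches the 36 mm width. Lifting.

Request:
move_arm(steps="-0.003 0.001 0 0 200; -0.008 0.003 0 0 200; -0.015 0.004 0 0 200; -0.03 0.004 0 0 200; -0.05 0.004 0 0 200; -0.08 0.004 0 0 200; -0.115 0.004 0 0 200; -0.15 0.004 0 0 200; -0.17 0.004 0 0 200; -0.17 0.004 0 0 200")

```text
clock: 9.78
position: [0.5393, -0.1286, 0.2062]
ee_rot: [-1.254, 1.178, 1.243]
force: [1.3, -0.1, -1.0]
width: 0.394
```

```bash
python3 - <<'E'
from h import *
plan([.477,.361,.2],YAW)
e=cap('scene','sc6'); d=cap('top','top6')
c=cv2.resize(e['img'][125:275,200:400],None,fx=4,fy=4,interpolation=cv2.INTER_CUBIC); cv2.imwrite('pics/s6z.png',np.clip(c*1.8,0,255).astype('uint8'))
E
```

```text
t 9.78 pos [ 0.5393 -0.1286  0.2062] pl [100.4  -1.8 206.2] F [ 1.3 -0.1 -1. ] w 0.394 j7 1.85
tool x [ 0.008 -0.001 -1.   ] y [-0.998 -0.055 -0.008] z [-0.055  0.999 -0.001]
shift [0.0052 0.0355 0.4922]
turn about x -0.0011 (x down: positive turn lowers azimuth)
```

View pics/s6z.png

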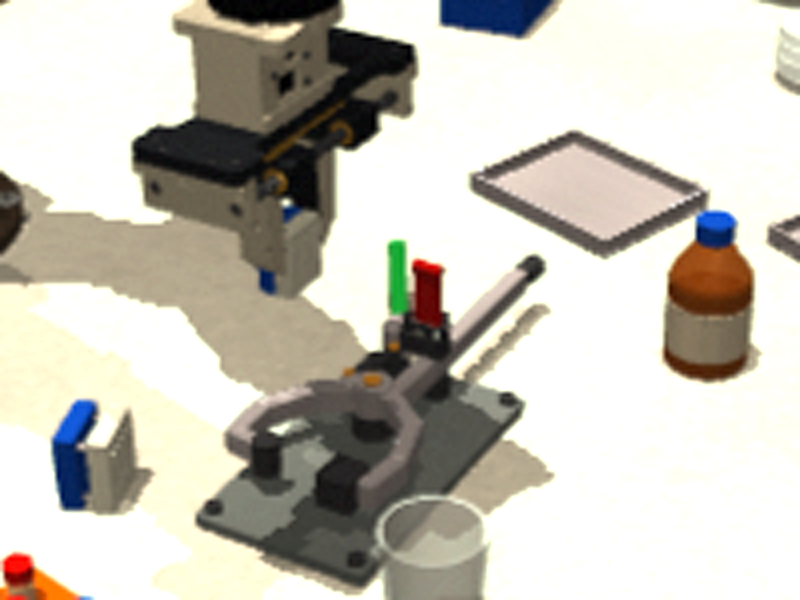

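The closed cassette is held upright with its foot about 19 mm below the TCP, so the TCP should be near z 0.0235 at placing. Carrying it to the tray.

Request:
move_arm(steps="0 0.001 0.01 0 200; 0 0.002 0.03 0 200; 0 0.004 0.058 0 200; 0 0.007 0.09 0 200; 0 0.009 0.122 0 200; 0 0.011 0.154 0 200; 0 0.014 0.186 0 200; 0 0.016 0.218 0 200; 0 0.018 0.25 0 200; 0 0.02 0.282 0 200")

```text
clock: 10.72
position: [0.4995, 0.1544, 0.1992]
ee_rot: [-1.249, 1.185, 1.252]
force: [1.7, -0.2, -0.4]
width: 0.388
```

Request:
move_arm(steps="0 0.002 0.032 0 200; 0 0.004 0.064 0 200; 0 0.007 0.096 0 200; 0 0.01 0.128 0 200; 0 0.012 0.158 0 200; 0 0.014 0.184 0 200; 0 0.015 0.202 0 200; 0 0.015 0.21 0 200; 0 0.015 0.21 0 200; 0 0.015 0.21 0 200")

```text
clock: 11.55
position: [0.4745, 0.3604, 0.1997]
ee_rot: [-1.25, 1.185, 1.25]
force: [-0.2, -0.3, -0.8]
width: 0.388
```

```bash
python3 - <<'E'
from h import *
plan([.477,.361,.06],YAW)
E
```

```text
t 11.55 pos [0.4745 0.3604 0.1997] pl [-391.4  -39.2  199.7] F [-0.2 -0.3 -0.8] w 0.388 j7 0.9
tool x [-0.001 -0.002 -1.   ] y [-0.998 -0.055  0.001] z [-0.055  0.998 -0.002]
shift [ 0.1397 -0.0028  0.0007]
turn about x -0.0007 (x down: positive turn lowers azimuth)
```

Request:
move_arm(steps="0.02 0 0 0 200; 0.055 0 0 0 200; 0.09 0 0 0 200; 0.12 0 0 0 200; 0.14 0 0 0 200; 0.155 0 0 0 200; 0.162 0 0 0 200; 0.165 0 0 0 200; 0.165 0 0 0 200; 0.165 0 0 0 200")

```text
clock: 12.38
position: [0.4757, 0.3613, 0.0367]
ee_rot: [-1.249, 1.182, 1.249]
force: [-0.3, 0.7, -0.8]
width: 0.39
```

```bash
python3 - <<'E'
from h import *
plan([.477,.361,.0235],YAW)
e=cap('scene','sc7')
c=cv2.resize(e['img'][100:220,290:450],None,fx=5,fy=5,interpolation=cv2.INTER_CUBIC); cv2.imwrite('pics/s7z.png',np.clip(c*1.8,0,255).astype('uint8'))
E
```

```text
t 12.38 pos [0.4757 0.3613 0.0367] pl [-392.2  -38.    36.7] F [-0.3  0.7 -0.8] w 0.39 j7 0.9
tool x [ 0.001  0.001 -1.   ] y [-0.999 -0.054 -0.001] z [-0.054  0.999  0.001]
shift [ 0.0132 -0.0013 -0.0004]
turn about x -0.0015 (x down: positive turn lowers azimuth)
```

View pics/s7z.png

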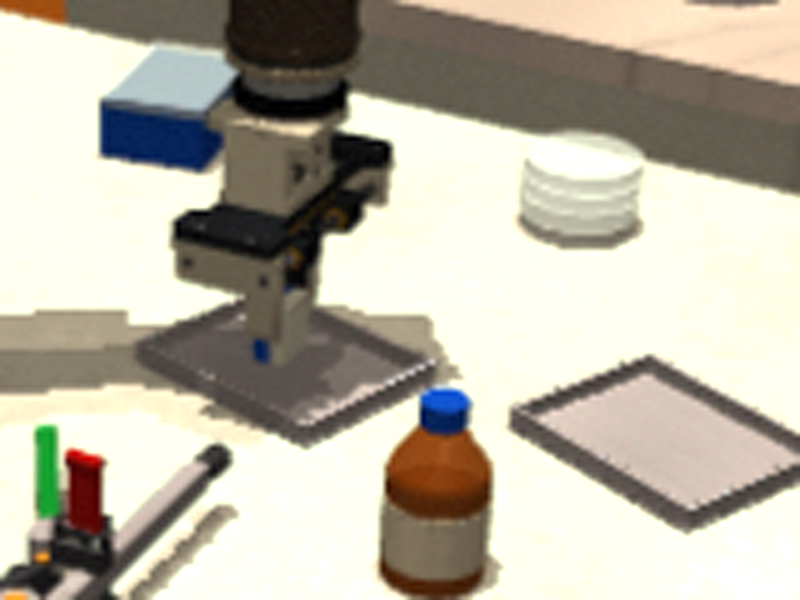

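The cassette is over the middle of the near tray, at about (275,350) in the zoom. I'll lower it slowly and watch for contact.

Request:
move_arm(steps="0.003 0 0 0 200; 0.006 0 0 0 200; 0.008 0 0 0 200; 0.01 0 0 0 200; 0.011 0 0 0 200; 0.011 0 0 0 200; 0.011 0 0 0 200")

```text
clock: 13.02
position: [0.4749, 0.3615, 0.0246]
ee_rot: [-1.25, 1.183, 1.25]
force: [-1.0, -0.3, -1.2]
width: 0.392
```

Request:
move_arm(steps="0.001 0 0 0 200; 0.002 0 0 0 200; 0.002 0 0 0 200; 0.002 0 0 0 200")

```text
clock: 13.35
position: [0.4751, 0.3616, 0.0234]
ee_rot: [-1.25, 1.182, 1.25]
force: [-2.1, -0.7, 6.9]
width: 0.39
```

Request:
move_arm(steps="0 0 0 0 135; 0 0 0 0 125; 0 0 0 0 110; 0 0 0 0 100; 0 0 0 0 90; 0 0 0 0 90; 0 0 0 0 90")

```text
clock: 13.93
position: [0.4749, 0.3615, 0.0227]
ee_rot: [-1.25, 1.183, 1.25]
force: [0.2, -0.9, 0.6]
width: 0.649
```

Request:
move_arm(steps="-0.01 0 0 0 90; -0.025 0 0 0 90; -0.05 0 0 0 90; -0.085 0 0 0 90; -0.12 0 0 0 90; -0.155 0 0 0 90; -0.18 0 0 0 90; -0.18 0 -0.03 0 90; -0.18 0 -0.03 0 90; -0.18 0 -0.03 0 90")

```text
clock: 14.77
position: [0.4772, 0.33, 0.2042]
ee_rot: [-1.248, 1.182, 1.247]
force: [-0.3, 0.3, -0.4]
width: 0.646
```

```bash
python3 - <<'E'
from h import *
plan([.477,.2,.2],YAW)
e=cap('scene','sc8'); d=cap('top','top8')
c=cv2.resize(e['img'][100:300,150:450],None,fx=2.6,fy=2.6,interpolation=cv2.INTER_CUBIC); cv2.imwrite('pics/s8z.png',np.clip(c*1.8,0,255).astype('uint8'))
c=cv2.resize(e['img'][140:200,310:400],None,fx=8,fy=8,interpolation=cv2.INTER_CUBIC); cv2.imwrite('pics/s8y.png',np.clip(c*1.8,0,255).astype('uint8'))
E
```

```text
t 14.77 pos [0.4772 0.33   0.2042] pl [-360.9  -38.2  204.2] F [-0.3  0.3 -0.4] w 0.646 j7 0.94
tool x [ 0.001  0.    -1.   ] y [-0.999 -0.053 -0.001] z [-0.053  0.999  0.   ]
shift [ 0.0041  0.007  -0.1298]
turn about x -0.0032 (x down: positive turn lowers azimuth)
```

View pics/s8z.png

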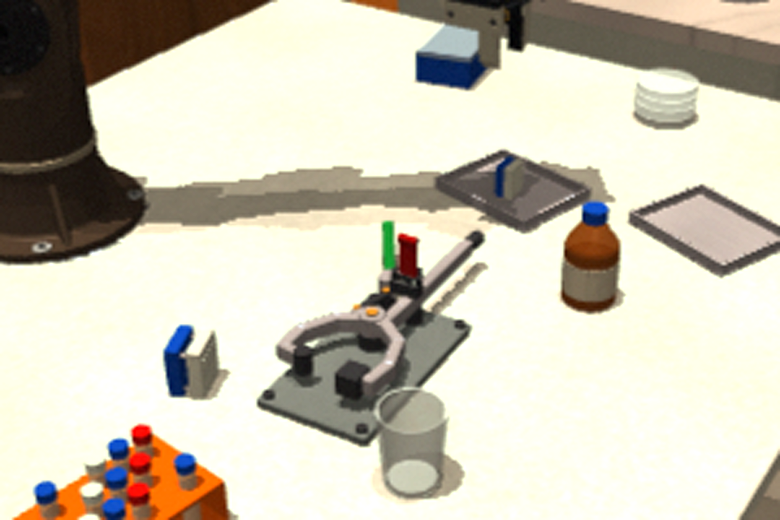

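View pics/s8y.png

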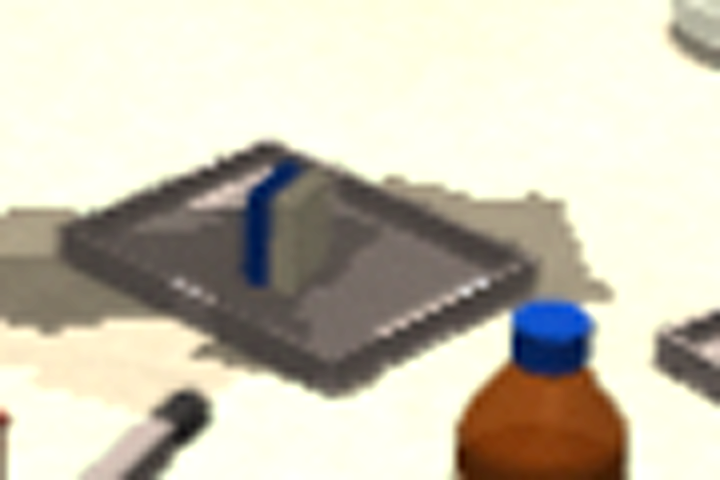

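View pics/top8.png

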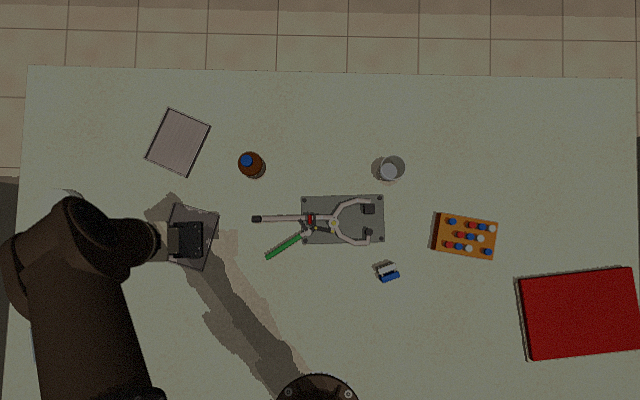

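The scene view shows the shut cassette standing upright in the near tray at about (280,230) in the zoom. The pliers are open, the red lever is upright, and the bottle, beaker and rack are where they were. The robot touches nothing, so I'm handing in.

```bash
python3 - <<'E'
from cell import arm
print(arm.sign_off())
E
```

```text
the job is handed in; nothing more can be done
None
```

The job is done and handed in at about 15 s on the robot's clock; sign-off gives no verdict.

- **Closing:** I pushed the green handle with the shut fingers until the pliers snapped over centre. They stayed locked after I backed off, and the jaws alone pressed the cassette shut.
- **Release:** With the gripper clear of the handle, I pushed the red lever. The pliers sprang open and the cassette stayed closed against the fixed pad.
- **Placing:** I gripped the cassette by its width (35.7 mm measured against 36 mm given) and lowered it into the tray nearest the base until it touched the floor at about 7 N. Then I let go and withdrew.

**Last checks:** The final pictures show the cassette closed and upright near the middle of the tray. The pliers are open, the lever has sprung back, and the rack, bottle, beaker and look-alikes appear unmoved. The tool force is about zero.

**Small disagreements:**
- At the grasp the TCP stood about 3 mm higher than commanded, with about 6 N upward on the tool. I did not find the cause, and it was gone after lifting.
- I checked that the cassette was shut only by eye and from pixel positions, to about 1 or 2 mm.

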